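Feed one blank and push it aside

TASK

Press the black plunger of the blank feeder all the way down once so that it ejects a single brass blank onto the deck, and let the plunger come back up. Then, with the fingertips, push that blank sideways along the deck until it lies wholly on the green square. Keep the blank flat on the deck the whole time (do not pick it up), leave the other blanks in the magazine, and leave the cup, the pot and the pliers where they are.

Things in the scene. Friction and masses are not known exactly. Their poses are not given: they have to be found in the camera images.
- feeder: hand-pressed blank feeder, fixed to the table; origin on the table top under the magazine's axis, x points backwards (from the delivery slot to the plunger), y to its left, z up. Aluminium deck 256 mm wide (y -128 to 128), x -88 to 24 mm, top at z 12 mm, with a raised rim 4 mm wide, up to z 17 mm, all round. Blue housing behind, x 21 to 98, y -26 to 26 mm, top at z 52 mm
- magazine (a point): centre of the open top, at z 56 mm of the feeder, of the square magazine tower that holds the blanks; tower outside x -20.5 to 21, y -21.5 to 21.5 mm, with an 11 mm high slot at the bottom of its front, below a clear window
- delivery (a point): point on the deck (x -46, y 0, z 12 mm of the feeder) where the blank's centre comes to rest after a slow full press: a pusher 30 mm wide, 6.5 mm thick drives the lowest blank out of the slot along -x, 2.5 mm per 1 mm of press (pressed fast, the blank slides up to 22 mm farther, to the front rim); on release a spring draws the pusher back and the next blank drops
- plunger_top (a point): centre of the flat top of the black plunger cap, 32 mm in diameter; at x 60, y 0, z 82 mm of the feeder when up; it goes down 19 mm
- plunger (a joint): press of the plunger in m: 0 up, 0.019 fully down at a hard stop; the spring and mechanism resist with about 3 N at the top and 6 N at the bottom, and bring it back up by themselves
- blank_1: brass-coloured round blank, a solid flat disc 32 mm in diameter and 8 mm thick, about 20 g, loose; origin at the centre of its underside, z up. The lowest of the stack of four in the magazine at the start, lying on the deck at z 12 mm of the feeder; the one that is ejected. It slides with ordinary dry friction
- blank_2: brass-coloured round blank, a solid flat disc 32 mm in diameter and 8 mm thick, about 20 g, loose; origin at the centre of its underside, z up. Second from below in the magazine
- blank_3: brass-coloured round blank, a solid flat disc 32 mm in diameter and 8 mm thick, about 20 g, loose; origin at the centre of its underside, z up. Third from below in the magazine
- blank_4: brass-coloured round blank, a solid flat disc 32 mm in diameter and 8 mm thick, about 20 g, loose; origin at the centre of its underside, z up. The uppermost in the magazine
- field_green: green square, 60 x 60 mm, painted flat on the deck to the left or the right of the delivery slot; origin at its centre, level with the deck, sides along the feeder's axes; centre at about x -48 mm and 66 to 84 mm to the side in the feeder's frame. The place for the ejected blank
- field_red: red square of the same size on the other side of the slot; not to be used this time
- parts_cup: green round cup with findings, 56 mm in diameter, 21 mm high, loose, behind the deck beside the feeder's housing; origin at the centre of its underside. To be left alone
- screw_pot: white screw pot with lid, 45 mm in diameter, 38 mm high, loose, behind the deck on the other side of the housing from the cup; origin at the centre of its underside. To be left alone
- pliers: red-handled pliers lying flat, 46 x 148 x 12 mm, long along their own y, loose, on the table between the robot and the deck; origin at the centre of the underside. To be left alone
There are look-alikes about, which are no part of the job. Leave any blue or turquoise look-alike of the blank_4 alone.

How it is judged:
On the way, in this order (a step that is already met when the one before it is completed fails the run):
1. the plunger is pressed fully down (value of joint plunger above 0.0165 m).
2. the plunger is back up and one blank lies on the deck in front of the slot, clear of the magazine (value of joint plunger below 0.003 m and x of blank_1 in the frame of feeder below -0.036 m and z of blank_1 in the frame of feeder between 0.01 and 0.015 m and angle between blank_1's own z axis and vertical below 0.1 rad), for 0.1 s.
3. the blank lies on the green square (x of blank_1 in the frame of field_green between -0.016 and 0.016 m and y of blank_1 in the frame of field_green between -0.016 and 0.016 m and z of blank_1 in the frame of feeder between 0.01 and 0.015 m and angle between blank_1's own z axis and vertical below 0.1 rad), for 0.1 s.
At the end, for the whole second after the job is handed in: the ejected blank lies flat and at rest on the green square, its centre within 16 mm of the square's centre along both sides (wholly on it, or over its edge by less than 2 mm); the plunger is up (under 3 mm); the other three blanks are in the magazine, within 6 mm of its axis (all of step 3 and x of blank_2 in the frame of feeder between -0.006 and 0.006 m and x of blank_3 in the frame of feeder between -0.006 and 0.006 m and x of blank_4 in the frame of feeder between -0.006 and 0.006 m and value of joint plunger below 0.003 m and linear speed of blank_1 below 0.01 m/s); the robot touches nothing.
It fails at once if the ejected blank is lifted (more than 5 mm) or tipped (more than 0.3 rad) (z of blank_1 in the frame of feeder above 0.017 m or angle between blank_1's own z axis and vertical above 0.3 rad).
It fails at once if a second blank leaves the magazine, by the slot or the top (x of any of blank_2, blank_3, blank_4 in the frame of feeder below -0.012 m or z of blank_2 in the frame of feeder above 0.026 m or z of blank_3 in the frame of feeder above 0.034 m or z of blank_4 in the frame of feeder above 0.042 m).
It fails at once if the plunger is pressed again after the blank has been pushed aside (value of joint plunger above 0.006 m and (y of blank_1 in the frame of feeder above 0.03 m or y of blank_1 in the frame of feeder below -0.03 m)).
It fails at once if the cup, the pot or the pliers are shifted by more than 15 mm (distance of any of parts_cup, screw_pot, pliers from where it was at the start of the episode above 0.015 m).
It also fails if it takes over 48 s, if anything falls off the work surface, if the arm or the gripper's body presses on something with over 40 N, if the wrist force passes 120 N, or if a joint passes its speed limit or range.

ROBOT

A 6-joint arm with a two-finger parallel gripper is mounted at the origin on a cart in front of the work surface, level with it; the furniture and walls round the work are solid. World frame = base frame: x ahead of the robot, y to its left, z up, the work surface at z = 0. Lengths are in m, angles in rad, forces in N, time in s.
With the tool pointing down it reaches from about 0.3 to 0.775 m from the base axis. Payload 14.6 kg.
Tool frame: the origin (TCP) lies on the centre line of the jaws, within the pads' length; the fingertips stand 17 mm ahead of it and the grasp point (between the pads) lies 2 mm behind it; z points along the fingers, x is the direction in which the jaws open and shut, and the axes are right-handed (so a half turn about z gives the same grasp; the last joint's range is limited). The gripper opens to 94 mm and grips with 3 to 60 N. Pads are 16 mm wide; open, the fingers measure 119 mm over their backs; the gripper's body (75 mm by 177 mm) begins 78 mm behind the grasp point.
Start: joints at [-1.412, 0.3, 1.521, -0, 1.321, -0.067], TCP at [0.123, -0.536, 0.222] pointing down, gripper open.
Joint ranges: [-3.03, 3.03], [-0.79, 2.21], [0.23, 2.52], [-1.04, 4.18], [0, 3.07], [-2.55, 2.55]. Speed limits (rad/s): [2.22, 2.22, 2.57, 3.14, 3.14, 3.14].

INTERFACE

Orientations are given as [roll, pitch, yaw] about the fixed x, y, z axes, in that order (R = Rz(yaw) Ry(pitch) Rx(roll)).
In Python, from station import ctrl gives the robot as it stands. The module is installed in compiled form; this text tells all that it offers.
- The arm moves only by the tool drive_tool, never from a script. Its argument "increments" is a list of rows, each a list of 3 entries, a list of its own where there are three numbers: the turn, a rotation vector about the tool's x, y, z in degrees, then the shift along the tool's x, y, z in mm, then the opening, from 0 (shut) to 1 (fully open). In form: [[[ax, ay, az], [dx, dy, dz], hand], ...]. A call has 1 to 20 rows; each row shifts and turns the commanded pose from where the row before left it, along the tool's axes as they then stand; what a row does not reach is not made up. A row lasts 1/8 s, in which the tool goes at most 62.5 mm and 10.7 degrees, less where a joint would pass 70% of its speed; a pose out of reach is approached as far as the arm can. A call with a gripper value outside its range is refused whole. The fingers move at their own pace and stop on an object; "squeeze" is the grip in N (left out, the last holds). Time passes only in rows, so rows that do not move let the fingers close. It gives the time, the measured TCP pose, the force and the opening at its end, in the units of the state.
- ctrl.get_obs(): the state, without advancing time (a new reading comes with each control period).
- ctrl.camera(name): name is "scene" or "top" or "wrist"; returns the picture (400x640x3 uint8, red, green, blue); there is no depth.
- ctrl.calibration(name): a dict with "fx", "fy", "cx", "cy" (pixels), "rvec" (rotation vector, rad) and "tvec" (3), from world to camera coordinates, as OpenCV has them. Camera axes: x right, y down, z forward; pixel columns grow to the right and rows downward; lengths in m; the calibration is good to about 2 mm. A picture is of the moment at which its call begins: read the wrist's pose just before it. calibration takes no time and is no camera call; for the wrist camera it gives the pose at the moment of the call.
- ctrl.hand_in(): hands the job in, once; it reports no verdict.
The state is a dict: "time_s": time; "qpos": joint angles; "joint_vel": joint speeds; "tau": joint torques, N m; "ee_pos": TCP position; "eef_rot": TCP orientation; "force": force on the tool from outside, world axes, zero at the start; "moment": the same for the moment, N m; "grip_width": finger opening in m.
Only numpy, scipy, OpenCV 4.12 (cv2) and the standard library are available. Lean on these libraries where they do the work, as an engineer would, in place of code of your own. Each camera call takes 0.05 s, during which the arm holds its last target.

## Working session

There is one attempt and no reset: what is moved stays moved. The work goes in short steps, Python scripts to look and compute and a tool call to move; the robot and the scene stay as the last step left them, time stands still between calls to the robot, and variables do not carry over. Pictures are saved under pics/ and viewed, and the job is handed in when it is done.

Besides the shell and the picture viewer there is one more tool, called as name([rows], argument=value, ...), one row to a line, values as JSON. drive_tool: Moves the arm, as the interface text tells. Its arguments: {"type":"object","properties":{"increments":{"type":"array"},"squeeze":{"type":"number"}},"required":["increments"]}

```bash
mkdir -p pics; cat > h.py <<'E'
import numpy as np, cv2
from station import ctrl
def shot(n,f):
    im=ctrl.camera(n); cv2.imwrite('pics/'+f,im[:,:,::-1]); return im
def ray(n,u,v,z):
    c=ctrl.calibration(n); R,_=cv2.Rodrigues(np.array(c['rvec'],float)); t=np.array(c['tvec'],float)
    d=R.T@np.array([(u-c['cx'])/c['fx'],(v-c['cy'])/c['fy'],1]); o=-R.T@t
    return o+d*(z-o[2])/d[2]
def proj(n,P):
    c=ctrl.calibration(n); K=np.array([[c['fx'],0,c['cx']],[0,c['fy'],c['cy']],[0,0,1]])
    return cv2.projectPoints(np.array(P,float).reshape(-1,3),np.array(c['rvec'],float),np.array(c['tvec'],float),K,None)[0][:,0]
E
python3 - <<'E'
from h import *
print(ctrl.get_obs())
shot('scene','s0.png');shot('top','t0.png')
for n in('scene','top'):print(ctrl.calibration(n))
E
```

```text
{'time_s': 0.0, 'qpos': array([-1.41158605e+00,  3.00503946e-01,  1.52159285e+00, -2.28575415e-06,
        1.32068108e+00, -6.65952196e-02]), 'joint_vel': array([ 0.00206967, -0.00081655, -0.00074655, -0.00083963, -0.00224277,
        0.00065572]), 'tau': array([-2.52076876e-03, -5.31807375e+01, -3.52737951e+01,  7.07219448e-02,
        2.43869046e-02, -5.68083078e-05]), 'ee_pos': array([ 0.12310079, -0.535797  ,  0.22186332]), 'eef_rot': array([-3.14151599e+00,  1.18273826e-03, -1.34499021e+00]), 'force': array([-0.09513933, -0.13687609,  0.08741646]), 'moment': array([-0.00849303,  0.0595398 ,  0.02408779]), 'grip_width': 0.09450706252374613}
{'fx': 503.92173052722893, 'fy': 503.92173052722893, 'cx': 316.8604688752769, 'cy': 194.34947000438294, 'rvec': array([ 1.36428061, -2.27148799,  0.8313146 ]), 'tvec': array([0.31566537, 0.40774249, 0.57599234])}
{'fx': 453.94580374049417, 'fy': 453.94580374049417, 'cx': 318.1945642492957, 'cy': 202.5624826839627, 'rvec': array([ 2.12822345, -2.17800096,  0.16976791]), 'tvec': array([0.05821641, 0.60007556, 0.87947112])}
```

View pics/s0.png

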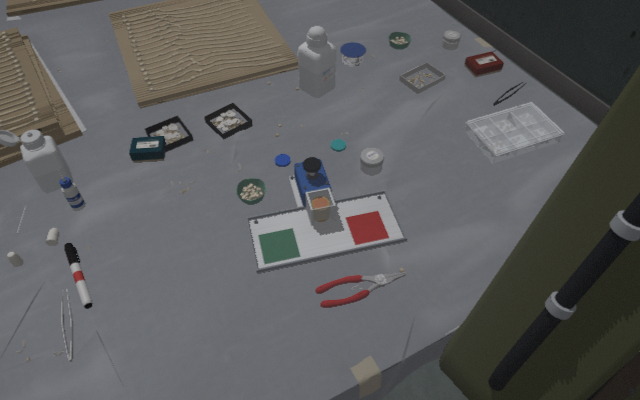

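View pics/t0.png

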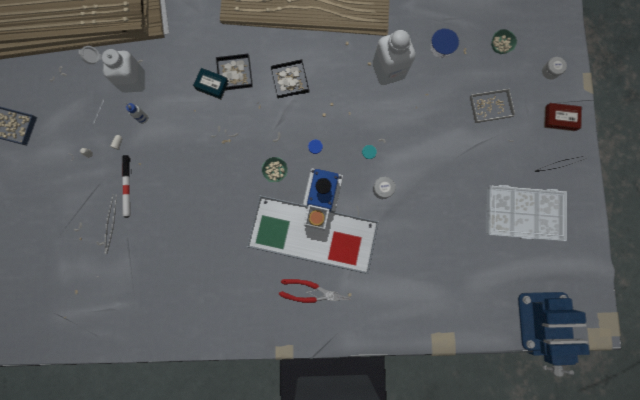

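```bash
python3 - <<'E'
from h import *
P={}
for n,f in(('top','t0.png'),('scene','s0.png')):
    im=cv2.imread('pics/'+f); hsv=cv2.cvtColor(im,cv2.COLOR_BGR2HSV)
    roi=np.zeros(im.shape[:2],np.uint8)
    if n=='top': roi[205:280,245:385]=1
    else: roi[190:275,245:410]=1
    for c,m in(('green',cv2.inRange(hsv,(50,80,30),(90,255,255))),('red',cv2.inRange(hsv,(0,150,60),(6,255,255))|cv2.inRange(hsv,(172,150,60),(180,255,255)))):
        m=m*roi; cs,_=cv2.findContours(m,0,2); k=max(cs,key=cv2.contourArea); M=cv2.moments(k)
        # homography-safe centre: box corners
        q=cv2.boxPoints(cv2.minAreaRect(k)) if n=='top' else cv2.approxPolyDP(k,6,True)[:,0]
        W=np.array([ray(n,*p,0.012) for p in q])
        u,v=M['m10']/M['m00'],M['m01']/M['m00']
        print(n,c,cv2.contourArea(k),(u,v),ray(n,u,v,.012).round(4),W.mean(0).round(4),[round(np.linalg.norm(W[i]-W[i-1]),4) for i in range(len(W))])
        P[n,c]=ray(n,u,v,.012)
    # plunger
    m=(hsv[:,:,2]<45).astype(np.uint8)
    r=np.zeros_like(m)
    if n=='top': r[172:200,308:340]=1
    else: r[150:172,295:330]=1
    cs,_=cv2.findContours(m*r,0,2)
    for k in sorted(cs,key=cv2.contourArea)[-2:]:
        M=cv2.moments(k); 
        if M['m00']>20: print('plunger',M['m00'],cv2.boundingRect(k),ray(n,M['m10']/M['m00'],M['m01']/M['m00'],.082).round(4))
    d=P[n,'green']-P[n,'red']; print('y axis yaw',np.degrees(np.arctan2(-d[0],d[1])),np.linalg.norm(d))
t=cv2.imread('pics/t0.png')[150:290,230:400]; cv2.imwrite('pics/tc.png',cv2.resize(t,None,fx=4,fy=4,interpolation=cv2.INTER_CUBIC))
t=cv2.imread('pics/s0.png')[140:280,235:415]; cv2.imwrite('pics/sc.png',cv2.resize(t,None,fx=4,fy=4,interpolation=cv2.INTER_CUBIC))
E
```

```text
top green 675.5 (272.1593881075746, 231.76437207007152) [0.5465 0.141  0.012 ] [0.5467 0.1409 0.012 ] [np.float64(0.0555), np.float64(0.0563), np.float64(0.056), np.float64(0.0563)]
top red 692.0 (344.23988439306356, 247.95231213872833) [ 0.5095 -0.0078  0.012 ] [ 0.5096 -0.0079  0.012 ] [np.float64(0.0561), np.float64(0.0566), np.float64(0.0566), np.float64(0.0565)]
plunger 155.0 (316, 179, 15, 15) [0.6283 0.0349 0.082 ]
y axis yaw -13.967113129081564 0.15334746130612248
scene green 341.0 (271.55718475073314, 249.00293255131965) [0.5442 0.1541 0.012 ] [0.5545 0.1513 0.012 ] [np.float64(0.0254), np.float64(0.021), np.float64(0.0187), np.float64(0.0471), np.float64(0.0423), np.float64(0.0313), np.float64(0.0248)]
scene red 750.5 (367.19364867865863, 227.7237397290695) [ 0.5069 -0.0084  0.012 ] [ 0.5086 -0.0085  0.012 ] [np.float64(0.0533), np.float64(0.0547), np.float64(0.0544), np.float64(0.0548)]
plunger 140.5 (304, 158, 17, 14) [0.6232 0.035  0.082 ]
y axis yaw -12.931690882545691 0.16668562289873826
```

View pics/tc.png

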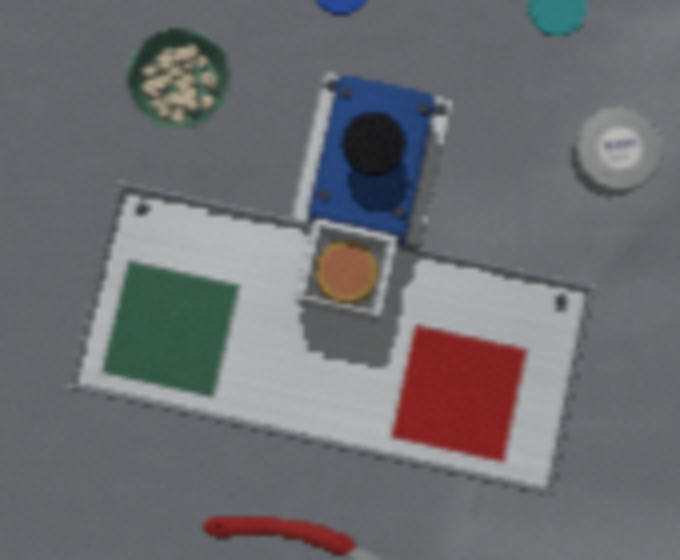

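View pics/sc.png

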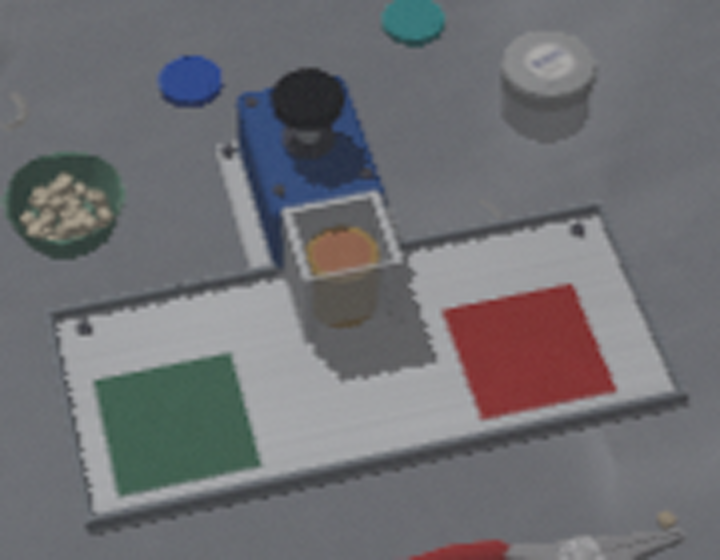

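```bash
python3 - <<'E'
from h import *
px=np.array([[125,185],[590,287],[548,490],[78,387]])/4+[230,150]
W=np.array([ray('top',*p,.017) for p in px]);print(W.round(4),[round(np.linalg.norm(W[i]-W[i-1]),4) for i in range(4)])
for a,b in((0,1),(3,2)):
    d=W[a]-W[b];print(np.degrees(np.arctan2(-d[0],d[1])))
for a,b in((0,3),(1,2)):
    d=W[a]-W[b];print(np.degrees(np.arctan2(d[1],d[0])))
def fr(o,yaw,p):
    c,s=np.cos(yaw),np.sin(yaw);return o+np.array([c*p[0]-s*p[1],s*p[0]+c*p[1]])
px=np.array([[55,315],[600,210],[687,400],[92,530]])/4+[235,140]
S=np.array([ray('scene',*p,.017) for p in px]);print(S.round(4),[round(np.linalg.norm(S[i]-S[i-1]),4) for i in range(4)])
yaw=np.radians(-13)
for X in(W,S):
  o=X.mean(0)[:2]-fr(0,yaw,(-.032,0)); print('origin',o)
# tower top corners
px=np.array([[316,222],[396,238],[380,315],[302,298]])/4+[230,150]
T=np.array([ray('top',*p,.056) for p in px]);print('tower',T.mean(0))
px=np.array([[283,208],[385,190],[403,262],[303,278]])/4+[235,140]
T=np.array([ray('scene',*p,.056) for p in px]);print('tower',T.mean(0))
for n,f in(('top','t0.png'),('scene','s0.png')):
    im=cv2.imread('pics/'+f); hsv=cv2.cvtColor(im,cv2.COLOR_BGR2HSV)
    roi=np.zeros(im.shape[:2],np.uint8)
    if n=='top': roi[205:280,245:385]=1
    else: roi[222:275,245:310]=1
    m=cv2.inRange(hsv,(45,60,20),(95,255,255))*roi; cs,_=cv2.findContours(m,0,2); k=max(cs,key=cv2.contourArea)
    q=cv2.boxPoints(cv2.minAreaRect(k)) if n=='top' else cv2.approxPolyDP(k,5,True)[:,0]
    M=cv2.moments(k);print(n,cv2.contourArea(k),ray(n,M['m10']/M['m00'],M['m01']/M['m00'],.012))
for n,o in(('top',0),('scene',0)):
  pass
E
```

```text
[[ 0.621   0.1626  0.017 ]
 [ 0.5619 -0.0784  0.017 ]
 [ 0.4582 -0.0525  0.017 ]
 [ 0.5163  0.1874  0.017 ]] [np.float64(0.1075), np.float64(0.2482), np.float64(0.1069), np.float64(0.2468)]
-13.760212488791245
-13.625717893257352
-13.313624063267572
-14.05724294984009
[[ 0.6167  0.1638  0.017 ]
 [ 0.556  -0.0756  0.017 ]
 [ 0.4512 -0.0507  0.017 ]
 [ 0.5102  0.1928  0.017 ]] [np.float64(0.1104), np.float64(0.247), np.float64(0.1077), np.float64(0.2506)]
origin [0.57054309 0.04757597]
origin [0.56470665 0.05034477]
tower [0.57027473 0.04736156 0.056     ]
tower [0.5692721  0.04796089 0.056     ]
top 713.0 [0.54641438 0.14095113 0.012     ]
scene 935.0 [0.54507193 0.14081698 0.012     ]
```

drive_tool([
  [[0, 0, 0], [-20, -7, -20], 0.3],
  [[0, 0, 0], [-40, -14, -20], 0],
  [[0, 0, 0], [-40, -14, -20], 0],
  [[0, 0, 0], [-40, -14, -20], 0],
  [[0, 0, 0], [-40, -14, 0], 0],
  [[0, 0, 0], [-40, -14, 0], 0],
  [[0, 0, 0], [-23, -7, 0], 0],
  [[0, 0, -10.55], [0, 0, 0], 0],
  [[0, 0, -10.55], [0, 0, 0], 0],
  [[0, 0, -10.55], [0, 0, 0], 0],
  [[0, 0, -10.55], [0, 0, 0], 0],
  [[0, 0, -10.55], [0, 0, 0], 0],
  [[0, 0, -10.55], [0, 0, 0], 0],
], squeeze=10)

```text
time_s: 1.72
ee_pos: [0.1506, -0.2803, 0.3023]
eef_rot: [-3.141, 0.0, -0.234]
force: [0.0, -0.3, -0.5]
grip_width: 0.0005
```

drive_tool([
  [[0, 0, 0], [20, -21, 0], 0],
  [[0, 0, 0], [35, -37, 0], 0],
  [[0, 0, 0], [40, -43, 0], 0],
  [[0, 0, 0], [40, -43, 0], 0],
  [[0, 0, 0], [40, -43, 0], 0],
  [[0, 0, 0], [40, -43, 0], 10],
  [[0, 0, 0], [40, -43, 20], 0],
])

```text
out of range
```

```bash
python3 - <<'E'
from h import *
o=ctrl.get_obs();print(o['time_s'],o['ee_pos'],o['eef_rot'])
E
```

```text
1.725 [ 0.15056646 -0.28027129  0.30228185] [-3.14131385e+00  1.62213341e-04 -2.34101440e-01]
```

One hand value was a typo, so the call was refused whole; I'm sending it again.

drive_tool([
  [[0, 0, 0], [20, -21, 0], 0],
  [[0, 0, 0], [35, -37, 0], 0],
  [[0, 0, 0], [40, -43, 0], 0],
  [[0, 0, 0], [40, -43, 0], 0],
  [[0, 0, 0], [40, -43, 0], 0],
  [[0, 0, 0], [40, -43, 0], 0],
  [[0, 0, 0], [40, -43, 20], 0],
  [[0, 0, 0], [40, -43, 20], 0],
  [[0, 0, 0], [40, -43, 20], 0],
  [[0, 0, 0], [30, -33, 20], 0],
  [[0, 0, 0], [18, -18, 20], 0],
  [[0, 0, 0], [5, -5, 20], 0],
  [[0, 0, 0], [0, 0, 10], 0],
  [[0, 0, 0], [0, 0, 0], 0],
])

```text
time_s: 3.48
ee_pos: [0.6255, 0.0297, 0.1723]
eef_rot: [3.141, 0.001, -0.241]
force: [0.1, -0.4, -0.2]
grip_width: 0.0003
```

```bash
python3 - <<'E'
from h import *
o=ctrl.get_obs();print(o['time_s'],o['ee_pos'],o['eef_rot'])
w=shot('wrist','w1.png');shot('top','t1.png'); im=shot('scene','s1.png')
c=ctrl.calibration('wrist');print(c['fx'],c['cx'],c['cy'])
for n in('wrist','scene','top'):print(n,proj(n,[[.628,.034,.082],[.5465,.141,.012]]).round(1))
t=cv2.imread('pics/s1.png')[100:280,235:415]; cv2.imwrite('pics/sc1.png',cv2.resize(t,None,fx=3,fy=3,interpolation=cv2.INTER_CUBIC))
E
```

```text
3.475 [0.62549958 0.02973144 0.17227625] [ 3.14132164e+00  7.44815797e-04 -2.40892202e-01]
341.2960006261421 316.3278112103093 193.4897296155067
wrist [[315.7 198. ]
 [200.1  86.5]]
scene [[311.9 162.7]
 [278.1 244.9]]
top [[323.4 186. ]
 [272.2 231.8]]
```

View pics/w1.png

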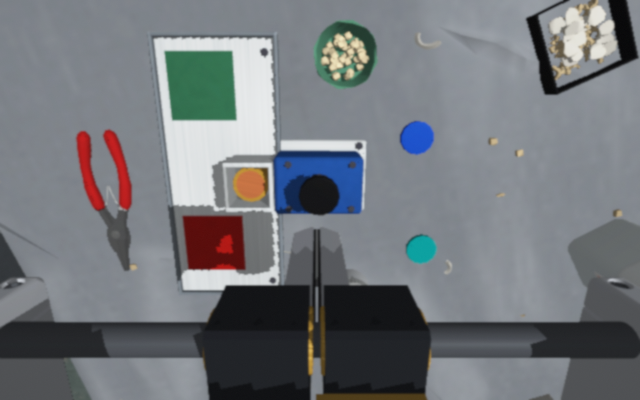

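View pics/sc1.png

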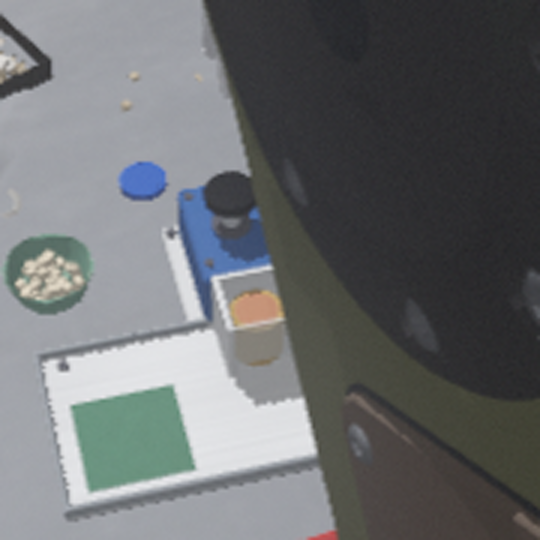

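Wrist picture: black cap at about (319,195), green square at about (201,86), blue housing below the cap, tower with an orange-brass blank at (250,184). The blue disc (417,137) and the turquoise disc (421,248) are loose look-alikes, to be left alone.

```bash
python3 - <<'E'
from h import *
n='wrist'; im=cv2.imread('pics/w1.png'); hsv=cv2.cvtColor(im,cv2.COLOR_BGR2HSV)
def cen(m,box):
    r=np.zeros(m.shape,np.uint8);x0,y0,x1,y1=box;r[y0:y1,x0:x1]=1
    cs,_=cv2.findContours((m>0).astype(np.uint8)*r,0,2);k=max(cs,key=cv2.contourArea);M=cv2.moments(k)
    return M['m10']/M['m00'],M['m01']/M['m00'],cv2.contourArea(k),k
g=cen(cv2.inRange(hsv,(45,80,30),(90,255,255)),(150,40,250,130));print('green',g[:3],ray(n,g[0],g[1],.012))
p=cen((hsv[:,:,2]<45),(290,168,350,225));print('pl',p[:3],ray(n,p[0],p[1],.082),cv2.minEnclosingCircle(p[3]))
c=cv2.minAreaRect(g[3]);print(c)
q=np.array([ray(n,*x,.012) for x in cv2.boxPoints(c)]);print(q.round(4))
for i in range(4):
    d=q[i]-q[i-1];print(np.degrees(np.arctan2(d[1],d[0])),np.linalg.norm(d))
E
```

```text
green (200.89524931291714, 85.05017667844523, 4245.0) [0.54762982 0.14205534 0.012     ]
pl (318.15106951871655, 194.75371360665477, 1122.0) [0.63045892 0.036116   0.082     ] ((318.2520751953125, 194.8223114013672), 19.541423797607422)
((200.0, 85.5), (67.0, 70.0), 90.0)
[[0.526  0.176  0.012 ]
 [0.5859 0.1613 0.012 ]
 [0.5685 0.106  0.012 ]
 [0.5055 0.1215 0.012 ]]
69.4033967762129 0.058226662054206006
-13.758190204828034 0.06170282973825016
-107.44993589301936 0.0579451012720366
166.23083901430434 0.06490485908979088
```

drive_tool([
  [[0, 0, 0], [2, -6, 10], 0],
  [[0, 0, 0], [0, 0, 20], 0],
  [[0, 0, 0], [0, 0, 20], 0],
  [[0, 0, 0], [0, 0, 12], 0],
  [[0, 0, 0], [0, 0, 6], 0],
  [[0, 0, 0], [0, 0, 0], 0],
  [[0, 0, 0], [0, 0, 0], 0],
])

```text
time_s: 4.5
ee_pos: [0.6299, 0.0357, 0.1052]
eef_rot: [-3.141, -0.001, -0.24]
force: [-0.1, -0.2, 0.7]
grip_width: 0.0003
```

drive_tool([
  [[0, 0, 0], [0, 0, 2], 0],
  [[0, 0, 0], [0, 0, 2], 0],
  [[0, 0, 0], [0, 0, 1], 0],
  [[0, 0, 0], [0, 0, 1], 0],
  [[0, 0, 0], [0, 0, 1], 0],
  [[0, 0, 0], [0, 0, 1], 0],
  [[0, 0, 0], [0, 0, 0], 0],
])

```text
time_s: 5.38
ee_pos: [0.6296, 0.0358, 0.0966]
eef_rot: [-3.142, -0.0, -0.24]
force: [-2.0, 0.3, 3.8]
grip_width: 0.0005
```

drive_tool([
  [[0, 0, 0], [0, 0, 1], 0],
  [[0, 0, 0], [0, 0, 1], 0],
  [[0, 0, 0], [0, 0, 1], 0],
  [[0, 0, 0], [0, 0, 1], 0],
  [[0, 0, 0], [0, 0, 1], 0],
  [[0, 0, 0], [0, 0, 1], 0],
  [[0, 0, 0], [0, 0, 1], 0],
  [[0, 0, 0], [0, 0, 1], 0],
  [[0, 0, 0], [0, 0, 1], 0],
  [[0, 0, 0], [0, 0, 1], 0],
  [[0, 0, 0], [0, 0, 1], 0],
  [[0, 0, 0], [0, 0, 1], 0],
  [[0, 0, 0], [0, 0, 1], 0],
  [[0, 0, 0], [0, 0, 1], 0],
  [[0, 0, 0], [0, 0, 1], 0],
  [[0, 0, 0], [0, 0, 0.5], 0],
  [[0, 0, 0], [0, 0, 0], 0],
])

```text
time_s: 7.5
ee_pos: [0.6296, 0.0358, 0.0812]
eef_rot: [-3.142, -0.0, -0.24]
force: [-3.8, 0.2, 4.3]
grip_width: 0.0003
```

drive_tool([
  [[0, 0, 0], [0, 0, 0.5], 0],
  [[0, 0, 0], [0, 0, 0.5], 0],
  [[0, 0, 0], [0, 0, 0.5], 0],
  [[0, 0, 0], [0, 0, 0], 0],
])

```text
time_s: 8.0
ee_pos: [0.6296, 0.0357, 0.0802]
eef_rot: [-3.142, -0.0, -0.24]
force: [-5.6, 0.2, 11.6]
grip_width: 0.0001
```

The force has jumped to 11.6 N at z 0.0802, which is the hard stop. Now releasing.

drive_tool([
  [[0, 0, 0], [0, 0, -2], 0],
  [[0, 0, 0], [0, 0, -3], 0],
  [[0, 0, 0], [0, 0, -3], 0],
  [[0, 0, 0], [0, 0, -3], 0],
  [[0, 0, 0], [0, 0, -3], 0],
  [[0, 0, 0], [0, 0, -3], 0],
  [[0, 0, 0], [0, 0, -4], 0],
  [[0, 0, 0], [0, 0, -10], 0],
  [[0, 0, 0], [-10, 10, -20], 0.1],
  [[0, 0, 0], [-20, 20, -20], 0.2],
  [[0, 0, 0], [-30, 20, -20], 0.2],
  [[0, 0, 0], [-20, 10, 0], 0.2],
  [[0, 0, 0], [-10, 0, 0], 0.2],
  [[0, 0, 0], [0, 0, 0], 0.2],
])

```text
time_s: 9.75
ee_pos: [0.528, -0.0008, 0.1707]
eef_rot: [-3.141, -0.0, -0.24]
force: [0.1, -0.4, -0.2]
grip_width: 0.0191
```

```bash
python3 - <<'E'
from h import *
o=ctrl.get_obs();print(o['time_s'],o['ee_pos'],o['eef_rot'],o['grip_width'])
np.save('cal.npy',np.array([0]))
import pickle; pickle.dump(ctrl.calibration('wrist'),open('cw2.pkl','wb'))
shot('wrist','w2.png');shot('top','t2.png')
t=cv2.imread('pics/t2.png')[150:290,230:400]; cv2.imwrite('pics/tc2.png',cv2.resize(t,None,fx=3,fy=3))
E
```

```text
9.75 [ 0.52797284 -0.00078244  0.17074535] [-3.14145193e+00 -3.31826294e-04 -2.39951788e-01] 0.01905127539889705
```

View pics/w2.png

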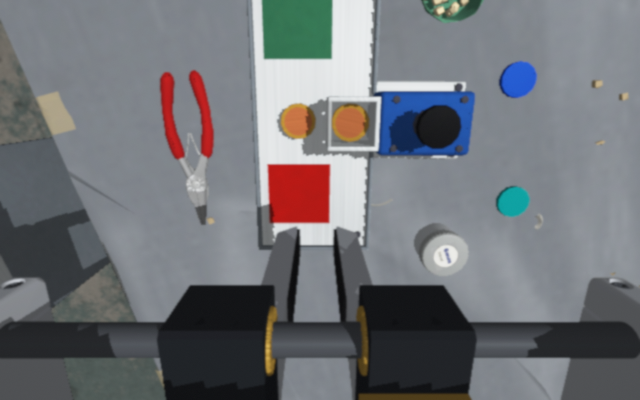

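View pics/tc2.png

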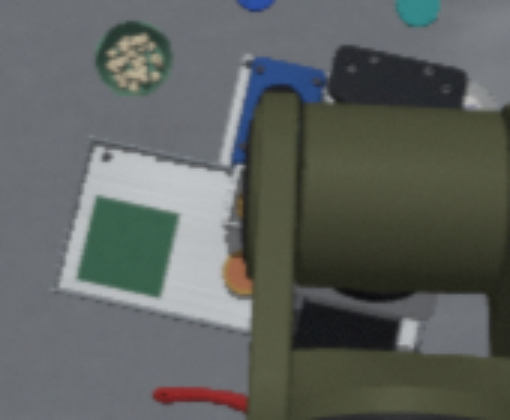

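The ejected blank is at (297,121) in front of the slot, one blank is visible in the tower at (350,123), and the plunger cap is at (438,126). Only these two discs are orange-brass.

```bash
python3 - <<'E'
from h import *
n='wrist'; im=cv2.imread('pics/w2.png'); hsv=cv2.cvtColor(im,cv2.COLOR_BGR2HSV)
def cen(m,box):
    r=np.zeros(m.shape,np.uint8);x0,y0,x1,y1=box;r[y0:y1,x0:x1]=1
    cs,_=cv2.findContours((m>0).astype(np.uint8)*r,0,2);k=max(cs,key=cv2.contourArea);M=cv2.moments(k)
    return M['m10']/M['m00'],M['m01']/M['m00'],cv2.contourArea(k),k
mb=cv2.inRange(hsv,(5,90,60),(25,255,255))
b=cen(mb,(270,95,324,145));print('blank',b[:3],ray(n,b[0],b[1],.018),cv2.minEnclosingCircle(b[3]))
B=ray(n,b[0],b[1],.018)
e=cv2.minEnclosingCircle(b[3]); (u,v),r=e
print('diam',np.linalg.norm(ray(n,u-r,v,.018)-ray(n,u+r,v,.018)))
g=cv2.inRange(hsv,(0,150,60),(6,255,255)); r=cen(g,(255,150,345,235));print('red',ray(n,r[0],r[1],.012))
p=cen((hsv[:,:,2]<40),(410,100,465,150));P=ray(n,p[0],p[1],.082);print('pl',p[:2],P,p[2])
d=P-B;print(np.degrees(np.arctan2(d[1],d[0])),np.linalg.norm(d[:2]))
E=cv2.imread('pics/w2.png')[60:180,250:490];cv2.imwrite('pics/w2c.png',cv2.resize(E,None,fx=3,fy=3))
E
```

```text
blank (297.53073351903436, 120.70009285051067, 897.5) [0.5269737  0.06040673 0.018     ] ((297.5454406738281, 121.0), 17.651458740234375)
diam 0.03186144678801403
red [ 0.5104038  -0.00685802  0.012     ]
pl (436.7217348927875, 126.30616471734892) [0.62790611 0.0359249  0.082     ] 1368.0
-13.634159504077495 0.1038590905752959
```

View pics/w2c.png

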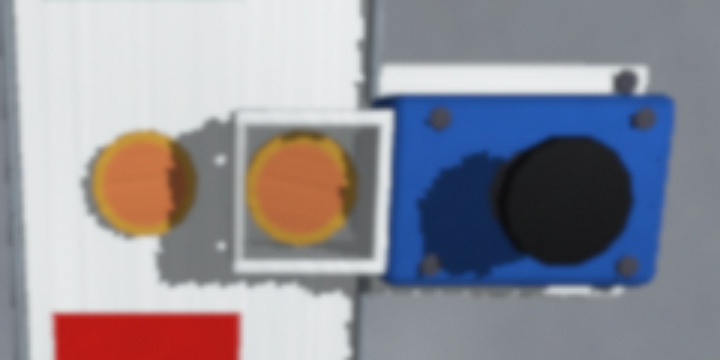

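drive_tool([
  [[0, 0, 0], [-8, -4, 10], 0.13],
  [[0, 0, 0], [-9, -5, 25], 0.13],
  [[0, 0, 0], [0, 0, 25], 0.13],
  [[0, 0, 0], [0, 0, 25], 0.13],
  [[0, 0, 0], [0, 0, 20], 0.13],
  [[0, 0, 0], [0, 0, 10], 0.13],
  [[0, 0, 0], [0, 0, 5], 0.13],
  [[0, 0, 0], [0, 0, 0], 0.13],
  [[0, 0, 0], [0, 0, 0], 0.13],
])

```text
time_s: 10.98
ee_pos: [0.5138, 0.0117, 0.051]
eef_rot: [-3.141, -0.001, -0.24]
force: [-0.5, 0.4, 0.4]
grip_width: 0.0121
```

```bash
python3 - <<'E'
from h import *
o=ctrl.get_obs();print(o['time_s'],o['ee_pos'],o['eef_rot'],o['grip_width'],o['force'])
shot('wrist','w3.png');shot('scene','s3.png')
E
```

```text
10.975 [0.51380226 0.0116757  0.05101558] [-3.14141272e+00 -9.56626281e-04 -2.40183300e-01] 0.012098886547061998 [-0.49911602  0.44661356  0.44924833]
```

View pics/w3.png

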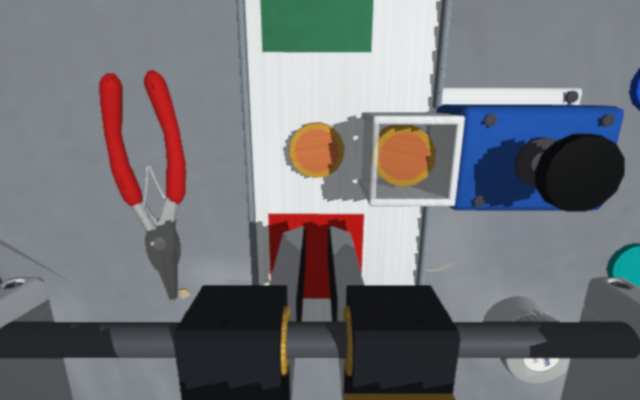

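View pics/s3.png

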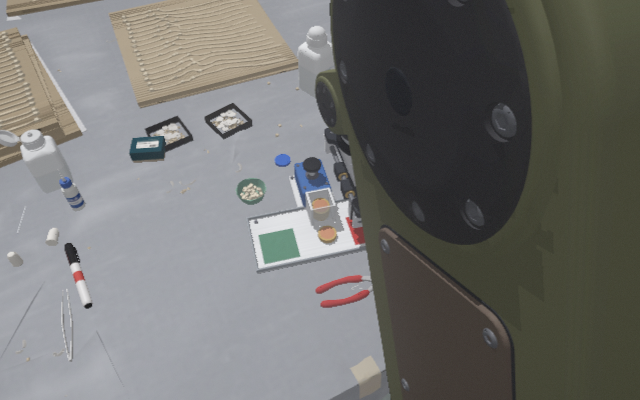

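```bash
python3 - <<'E'
from h import *
t=cv2.imread('pics/s3.png')[110:280,240:400]; cv2.imwrite('pics/s3c.png',cv2.resize(t,None,fx=4,fy=3.5,interpolation=cv2.INTER_CUBIC))
b=np.array([.514,.0117,.051]);print(proj('scene',[b+[0,0,-.017],b+[0,0,.061],b,[.53,.06,.056]]))
E
```

```text
[[355.61312264 221.40031617]
 [358.19021139 190.89801629]
 [356.1433763  215.12425902]
 [325.74705691 217.44417391]]
```

View pics/s3c.png

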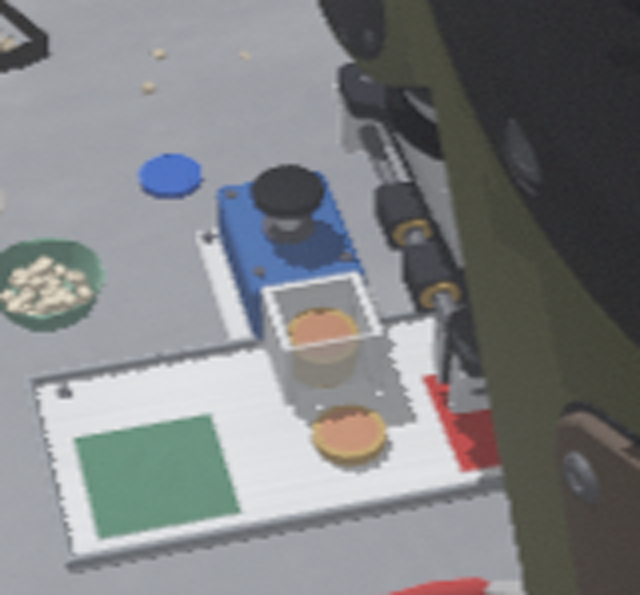

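```bash
python3 - <<'E'
from h import *
ex=np.array([.971,-.238,0]);b=np.array([.514,.0117,.051])
for k in(.02,.03,.045):
  for h in(.03,.045,.06,.08): print(k,h,proj('scene',[b+k*ex+[0,0,h]]).round(1), proj('wrist',[b+k*ex+[0,0,h]]).round(1))
E
```

```text
0.02 0.03 [[353.5 194.4]] [[360.3 286.9]]
0.02 0.045 [[354.  188.3]] [[365.  307.3]]
0.02 0.06 [[354.4 182. ]] [[371.  332.7]]
0.02 0.08 [[355.1 173.4]] [[381.5 377.8]]
0.03 0.03 [[351.7 189.9]] [[383.3 286.9]]
0.03 0.045 [[352.2 183.8]] [[390.5 307.3]]
0.03 0.06 [[352.6 177.5]] [[399.5 332.7]]
0.03 0.08 [[353.2 168.9]] [[415.5 377.9]]
0.045 0.03 [[349.1 183.2]] [[417.8 286.9]]
0.045 0.045 [[349.5 177.1]] [[428.8 307.3]]
0.045 0.06 [[349.9 170.9]] [[442.4 332.7]]
0.045 0.08 [[350.5 162.2]] [[466.6 377.9]]
```

```bash
python3 - <<'E'
from h import *
ex=np.array([.971,-.238,0]);ey=np.array([.238,.971,0]);b=np.array([.5138,.0117,.051])
def PM(n):
    c=ctrl.calibration(n);R,_=cv2.Rodrigues(np.array(c['rvec'],float));K=np.array([[c['fx'],0,c['cx']],[0,c['fy'],c['cy']],[0,0,1]]);return K@np.c_[R,np.array(c['tvec'])]
def tri(a,s):
    X=cv2.triangulatePoints(PM('wrist'),PM('scene'),np.array(a,float),np.array(s,float))[:,0];X=X[:3]/X[3];d=X-b
    return (d@ex).round(4),(d@ey).round(4),d[2].round(4)
for a,s in(((349,342),(350,194)),((285,342),(352,205)),((287,342),(350,194)),((349,305),(350,192))):print(a,s,tri(a,s))
t=cv2.imread('pics/s3.png')[120:230,320:380]; cv2.imwrite('pics/s3d.png',cv2.resize(t,None,fx=8,fy=5.4,interpolation=cv2.INTER_CUBIC))
E
```

```text
(349, 342) (350, 194) (np.float64(0.0055), np.float64(0.0082), np.float64(0.0587))
(285, 342) (352, 205) (np.float64(-0.0165), np.float64(0.0106), np.float64(0.0587))
(287, 342) (350, 194) (np.float64(-0.0107), np.float64(0.0151), np.float64(0.0744))
(349, 305) (350, 192) (np.float64(0.0116), np.float64(0.0083), np.float64(0.05))
```

View pics/s3d.png

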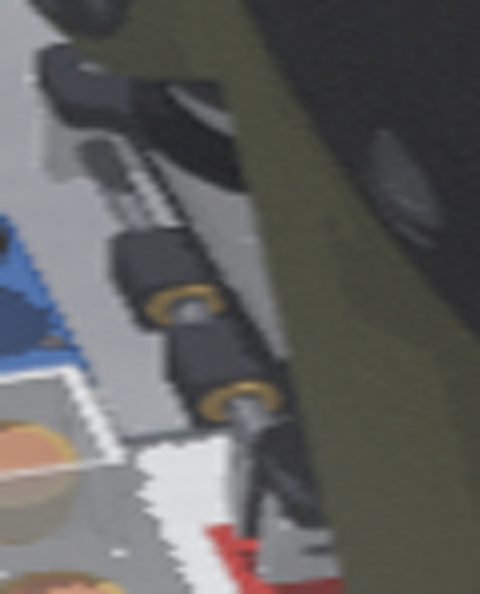

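The gripper's wide side would pass close to the plunger if the jaws lay along the feeder's x. I'll turn the jaws along the feeder's y and straddle the blank loosely instead, then measure again.

drive_tool([
  [[0, 0, 0], [0, 0, -20], 0.47],
  [[0, 0, 0], [0, 0, -30], 0.47],
  [[0, 0, 0], [0, 0, -30], 0.47],
  [[0, 0, -10], [0, 0, 0], 0.47],
  [[0, 0, -10], [0, 0, 0], 0.47],
  [[0, 0, -10], [0, 0, 0], 0.47],
  [[0, 0, -10], [0, 0, 0], 0.47],
  [[0, 0, -10], [0, 0, 0], 0.47],
  [[0, 0, -10], [0, 0, 0], 0.47],
  [[0, 0, -10], [0, 0, 0], 0.47],
  [[0, 0, -10], [0, 0, 0], 0.47],
  [[0, 0, -10], [0, 0, 0], 0.47],
  [[0, 0, 0], [0, 0, 0], 0.47],
])

```text
time_s: 12.7
ee_pos: [0.5135, 0.0117, 0.1307]
eef_rot: [3.141, -0.0, 1.329]
force: [-0.4, 0.5, -0.1]
grip_width: 0.0443
```

```bash
cat > m.py <<'E'
from h import *
import sys
def cen(m,box):
    r=np.zeros(m.shape,np.uint8);x0,y0,x1,y1=box;r[y0:y1,x0:x1]=1
    cs,_=cv2.findContours((m>0).astype(np.uint8)*r,0,2);k=max(cs,key=cv2.contourArea);M=cv2.moments(k)
    return M['m10']/M['m00'],M['m01']/M['m00'],cv2.contourArea(k),k
E
python3 - <<'E'
from m import *
o=ctrl.get_obs();print(o['time_s'],o['ee_pos'],o['eef_rot'],o['grip_width'],o['qpos'])
shot('wrist','w4.png'); print(proj('wrist',[[.527,.0604,.018],[.547,.1413,.012]]))
E
```

```text
12.7 [0.51354574 0.01165397 0.13073076] [ 3.14115064e+00 -1.24789915e-04  1.32949695e+00] 0.04427243254969243 [-4.86407685e-02  3.17111579e-01  1.72566235e+00  4.25060763e-05
  1.09836100e+00 -1.37815702e+00]
[[376.13807356 195.6914142 ]
 [472.5208575  193.61097078]]
```

View pics/w4.png

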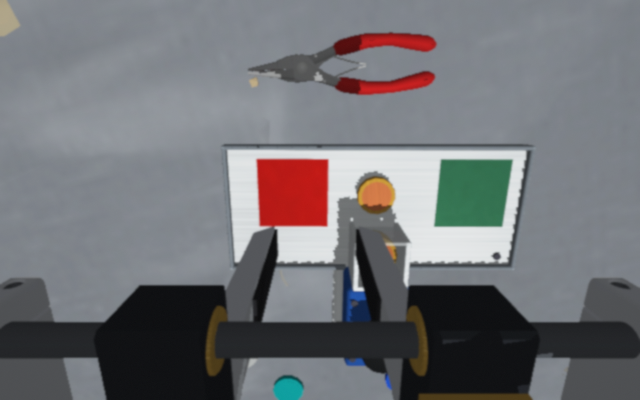

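```bash
python3 - <<'E'
from m import *
im=cv2.imread('pics/w4.png'); hsv=cv2.cvtColor(im,cv2.COLOR_BGR2HSV);n='wrist'
b=cen(cv2.inRange(hsv,(5,90,60),(25,255,255)),(350,165,405,220));(u,v),r=cv2.minEnclosingCircle(b[3])
B=ray(n,u,v,.018);print(b[:3],u,v,r,B)
g=cen(cv2.inRange(hsv,(45,80,30),(90,255,255)),(425,150,520,235));G=ray(n,g[0],g[1],.012);print(g[:3],G)
ex=np.array([.971,-.238,0]);ey=np.array([.238,.971,0]);t=ctrl.get_obs()['ee_pos']
print('tcp->B ex,ey',(B-t)@ex,(B-t)@ey,'B->G',(G-B)@ex,(G-B)@ey)
q=[ray(n,*p,.012) for p in((442,160),(512,161),(503,226),(435,225))]
d=q[1]-q[0];print(np.degrees(np.arctan2(-d[0],d[1])))
r=cen(cv2.inRange(hsv,(0,150,60),(6,255,255)),(250,150,335,232));R=ray(n,r[0],r[1],.012);d=G-R;print(R,np.degrees(np.arctan2(-d[0],d[1])))
E
```

```text
(375.66297188755016, 194.78618473895582, 1037.5) 375.5 194.92857360839844 18.94281768798828 [0.526219   0.06001154 0.018     ]
(472.15902420430723, 192.19439679817037, 4372.5) [0.54566946 0.14115207 0.012     ]
tcp->B ex,ey 0.0008015045641437601 0.04997746980668079 B->G -0.0004250481011592928 0.08341667183940923
-14.789697888910494
[ 0.50870346 -0.00755217  0.012     ] -13.960043919313232
```

drive_tool([
  [[0, 0, 0], [15, 1, 0], 0.47],
  [[0, 0, 0], [20, 0, 0], 0.47],
  [[0, 0, 0], [15, 0, 10], 0.47],
  [[0, 0, 0], [0, 0, 20], 0.47],
  [[0, 0, 0], [0, 0, 15], 0.47],
  [[0, 0, 0], [0, 0, 8], 0.47],
  [[0, 0, 0], [0, 0, 0], 0.47],
  [[0, 0, 0], [0, 0, 0], 0.47],
])

```text
time_s: 13.75
ee_pos: [0.5267, 0.0599, 0.078]
eef_rot: [3.141, -0.0, 1.33]
force: [-0.6, 0.3, -0.1]
grip_width: 0.044
```

```bash
python3 - <<'E'
from m import *
o=ctrl.get_obs();print(o['time_s'],o['ee_pos'],o['eef_rot'],o['grip_width'])
shot('wrist','w5.png'); shot('scene','s5.png')
t=cv2.imread('pics/s5.png')[140:280,235:415]; cv2.imwrite('pics/sc5.png',cv2.resize(t,None,fx=4,fy=4,interpolation=cv2.INTER_CUBIC))
E
```

```text
13.75 [0.52667743 0.05994211 0.07796376] [ 3.14077711e+00 -2.70144944e-04  1.33030678e+00] 0.043994683265968476
```

View pics/w5.png

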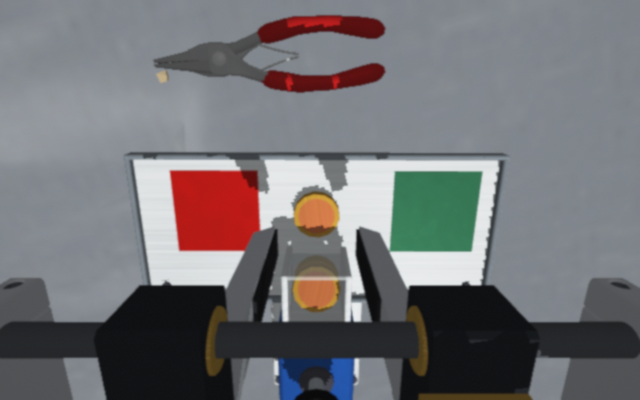

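View pics/sc5.png

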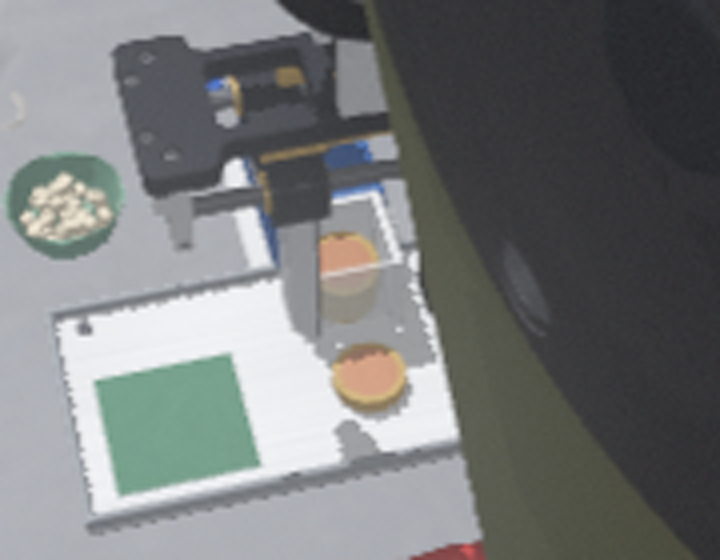

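```bash
python3 - <<'E'
from m import *
ex=np.array([.971,-.238,0]);ey=np.array([.238,.971,0]);b=np.array([.5267,.0599,.078])
def PM(n):
    c=ctrl.calibration(n);R,_=cv2.Rodrigues(np.array(c['rvec'],float));K=np.array([[c['fx'],0,c['cx']],[0,c['fy'],c['cy']],[0,0,1]]);return K@np.c_[R,np.array(c['tvec'])]
def tri(a,s):
    X=cv2.triangulatePoints(PM('wrist'),PM('scene'),np.array(a,float),np.array(s,float))[:,0];X=X[:3]/X[3];d=X-b
    return (d@ex).round(4),(d@ey).round(4),d[2].round(4)
S=lambda x,y:(x/4+235,y/4+140)
print('block front-low outer',tri((535,327),S(275,220)),tri((505,287),S(275,220)),tri((410,287),S(325,215)))
print('leg',tri((620,283),S(180,245)),tri((620,283),S(165,195)))
print('tip',proj('wrist',[b-[0,0,.017],b+.022*ey-[0,0,.017]]),proj('scene',[b+.022*ey-[0,0,.017]]))
for s in((180,248),(170,195)):
  o=ray('scene',*S(*s),.1);
  for z in(.1,.12,.14,.16,.18):
    d=ray('scene',*S(*s),z)-b;print(s,z,(d@ex).round(3),(d@ey).round(3),d[2].round(3))
E
```

```text
block front-low outer (np.float64(-0.0386), np.float64(0.0449), np.float64(0.0998)) (np.float64(-0.0362), np.float64(0.0437), np.float64(0.092)) (np.float64(-0.0309), np.float64(0.0245), np.float64(0.0831))
leg (np.float64(-0.0329), np.float64(0.0773), np.float64(0.0846)) (np.float64(-0.0222), np.float64(0.0777), np.float64(0.0903))
tip [[315.53027537 240.40529758]
 [354.37545343 240.41034338]] [[313.59419296 219.63109977]]
(180, 248) 0.1 0.017 0.071 0.022
(180, 248) 0.12 0.001 0.073 0.042
(180, 248) 0.14 -0.016 0.075 0.062
(180, 248) 0.16 -0.032 0.077 0.082
(180, 248) 0.18 -0.049 0.079 0.102
(170, 195) 0.1 0.045 0.07 0.022
(170, 195) 0.12 0.028 0.072 0.042
(170, 195) 0.14 0.01 0.074 0.062
(170, 195) 0.16 -0.007 0.076 0.082
(170, 195) 0.18 -0.025 0.078 0.102
```

drive_tool([
  [[0, 0, 0], [0, 0, 10], 0.47],
  [[0, 0, 0], [0, 0, 12], 0.47],
  [[0, 0, 0], [0, 0, 10], 0.47],
  [[0, 0, 0], [0, 0, 6], 0.47],
  [[0, 0, 0], [0, 0, 4], 0.47],
  [[0, 0, 0], [0, 0, 2.5], 0.47],
  [[0, 0, 0], [0, 0, 0], 0.47],
  [[0, 0, 0], [0, 0, 0], 0.47],
])

```text
time_s: 14.85
ee_pos: [0.5265, 0.06, 0.0332]
eef_rot: [3.141, -0.0, 1.331]
force: [-0.5, -0.0, -0.3]
grip_width: 0.0441
```

```bash
python3 - <<'E'
from m import *
o=ctrl.get_obs();print(o['time_s'],o['ee_pos'],o['eef_rot'],o['grip_width'],o['force'])
shot('wrist','w6.png')
E
```

```text
14.85 [0.52646857 0.06001942 0.03316296] [ 3.14126785e+00 -1.17663980e-04  1.33062993e+00] 0.04414562058424341 [-0.47777541 -0.04604868 -0.33145935]
```

View pics/w6.png

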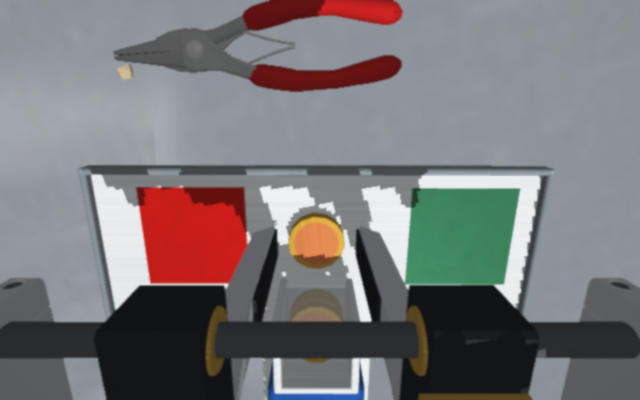

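drive_tool([
  [[0, 0, 0], [0, 0, 1.5], 0.45],
  [[0, 0, 0], [0, 0, 0], 0.4],
  [[0, 0, 0], [0, 0, 0], 0.39],
  [[0, 0, 0], [0, 0, 0], 0.39],
  [[0, 0, 0], [1, 0, 0], 0.39],
  [[0, 0, 0], [2, 0, 0], 0.39],
  [[0, 0, 0], [3, 0, 0], 0.39],
  [[0, 0, 0], [4, 0, 0], 0.39],
  [[0, 0, 0], [5, 0, 0], 0.39],
  [[0, 0, 0], [5, 0, 0], 0.39],
  [[0, 0, 0], [5, 0, 0], 0.39],
  [[0, 0, 0], [5, 0, 0], 0.39],
  [[0, 0, 0], [0, 0, 0], 0.39],
])

```text
time_s: 16.52
ee_pos: [0.5335, 0.0895, 0.0314]
eef_rot: [-3.142, -0.0, 1.331]
force: [0.7, 0.3, -0.8]
grip_width: 0.0366
```

```bash
python3 - <<'E'
from m import *
o=ctrl.get_obs();print(o['time_s'],o['ee_pos'],o['eef_rot'],o['grip_width'],o['force'])
shot('wrist','w7.png')
E
```

```text
16.525 [0.53353503 0.08947924 0.03139278] [-3.14156277e+00 -7.31584300e-05  1.33098740e+00] 0.03660102255969869 [ 0.74434734  0.27087946 -0.79954274]
```

View pics/w7.png

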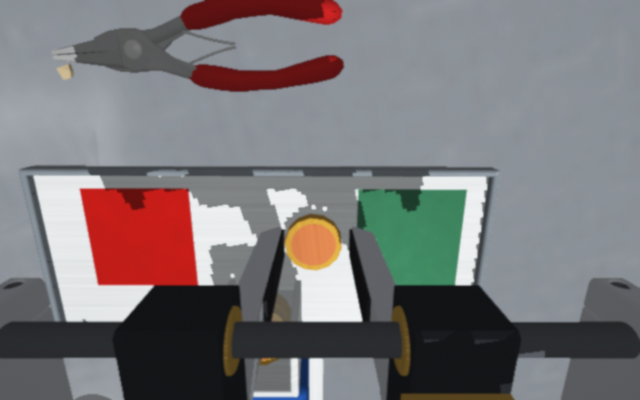

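The blank, at (313,243), is moving with the fingers and lies flat. About 55 mm to go.

drive_tool([
  [[0, 0, 0], [3, 0, 0], 0.39],
  [[0, 0, 0], [5, 0, 0], 0.39],
  [[0, 0, 0], [5, 0, 0], 0.39],
  [[0, 0, 0], [5, 0, 0], 0.39],
  [[0, 0, 0], [5, 0, 0], 0.39],
  [[0, 0, 0], [5, 0, 0], 0.39],
  [[0, 0, 0], [5, 0, 0], 0.39],
  [[0, 0, 0], [5, 0, 0], 0.39],
  [[0, 0, 0], [5, 0, 0], 0.39],
  [[0, 0, 0], [4, 0, 0], 0.39],
  [[0, 0, 0], [3, 0, 0], 0.39],
  [[0, 0, 0], [2, 0, 0], 0.39],
  [[0, 0, 0], [1, 0, 0], 0.39],
  [[0, 0, 0], [0, 0, 0], 0.39],
  [[0, 0, 0], [0, 0, 0], 0.39],
])

```text
time_s: 18.45
ee_pos: [0.5461, 0.1405, 0.0314]
eef_rot: [-3.142, 0.0, 1.331]
force: [0.1, -0.3, -0.2]
grip_width: 0.0368
```

```bash
python3 - <<'E'
from m import *
o=ctrl.get_obs();print(o['time_s'],o['ee_pos'],o['eef_rot'],o['grip_width'],o['force'])
shot('wrist','w8.png'); shot('scene','s8.png')
t=cv2.imread('pics/s8.png')[140:280,235:415]; cv2.imwrite('pics/sc8.png',cv2.resize(t,None,fx=4,fy=4,interpolation=cv2.INTER_CUBIC))
E
```

```text
18.45 [0.54606555 0.14054677 0.03142483] [-3.14152991e+00  2.19939392e-05  1.33054768e+00] 0.036777254134047886 [ 0.08579316 -0.34743876 -0.20276393]
```

View pics/w8.png

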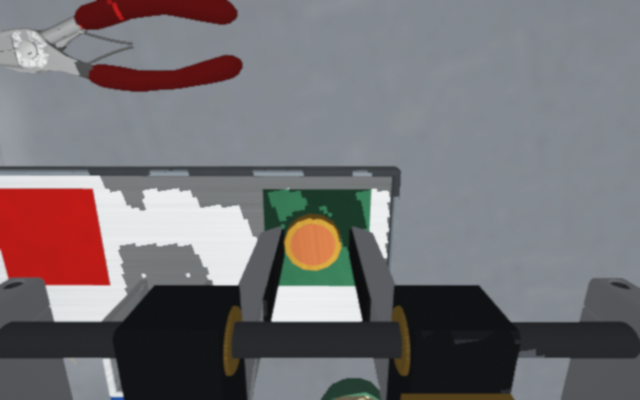

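View pics/sc8.png

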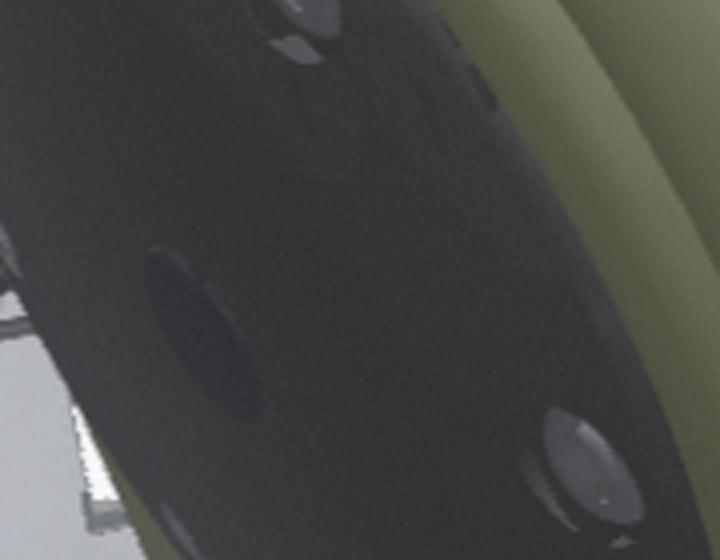

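drive_tool([
  [[0, 0, 0], [0, 0, 0], 0.45],
  [[0, 0, 0], [0, 0, 0], 0.46],
  [[0, 0, 0], [0, 0, 0], 0.46],
  [[0, 0, 0], [0, 0, -5], 0.46],
  [[0, 0, 0], [0, 0, -10], 0.46],
  [[0, 0, 0], [0, 0, -20], 0.46],
  [[0, 0, 0], [0, 0, -30], 0.46],
  [[0, 0, 0], [0, 0, -40], 0.46],
  [[0, 0, 0], [0, 0, -40], 0.46],
  [[0, 0, 0], [-40, 20, -20], 0.46],
  [[0, 0, 0], [-50, 30, 0], 0.46],
  [[0, 0, 0], [-30, 20, 0], 0.46],
  [[0, 0, 0], [0, 0, 0], 0.46],
  [[0, 0, 0], [0, 0, 0], 0.46],
])

```text
time_s: 20.3
ee_pos: [0.5853, 0.008, 0.1968]
eef_rot: [3.141, -0.0, 1.331]
force: [0.1, -0.4, -0.1]
grip_width: 0.0437
```

```bash
python3 - <<'E'
from m import *
o=ctrl.get_obs();print(o['time_s'],o['ee_pos'],o['eef_rot'],o['grip_width'],o['force'])
shot('wrist','w9.png'); shot('top','t9.png')
n='wrist'; im=cv2.imread('pics/w9.png'); hsv=cv2.cvtColor(im,cv2.COLOR_BGR2HSV)
cs,_=cv2.findContours(cv2.inRange(hsv,(5,90,60),(25,255,255)),0,2)
for k in cs:
    if cv2.contourArea(k)>100:
        (u,v),r=cv2.minEnclosingCircle(k);print('brass',u,v,r,ray(n,u,v,.018))
cs,_=cv2.findContours(cv2.inRange(hsv,(45,80,30),(90,255,255)),0,2)
for k in cs:
    if cv2.contourArea(k)>300: u,v=cv2.minAreaRect(k)[0];print('green',u,v,cv2.contourArea(k),ray(n,u,v,.012))
E
```

```text
20.3 [0.58533136 0.00797221 0.19681273] [ 3.14147411e+00 -2.13537144e-04  1.33069573e+00] 0.04366857018247473 [ 0.05770268 -0.36791846 -0.11980509]
brass 473.0 397.0 56.03580093383789 [0.90497398 0.13218521 0.018     ]
brass 415.5 340.5 34.79233932495117 [0.80560504 0.07585673 0.018     ]
brass 217.5 340.5 34.79233932495117 [ 0.7503158  -0.15103865  0.018     ]
brass 354.281982421875 155.83279418945312 17.339584350585938 [0.57368412 0.05110161 0.018     ]
brass 436.8265380859375 106.17346954345703 17.44677734375 [0.54518502 0.1386993  0.018     ]
green 280.1000061035156 294.20001220703125 420.0 [ 0.71159888 -0.06457516  0.012     ]
green 453.48760986328125 232.72781372070312 597.5 [0.68306534 0.13915917 0.012     ]
green 438.5 106.0 3474.5 [0.546034   0.14228925 0.012     ]
```

View pics/w9.png

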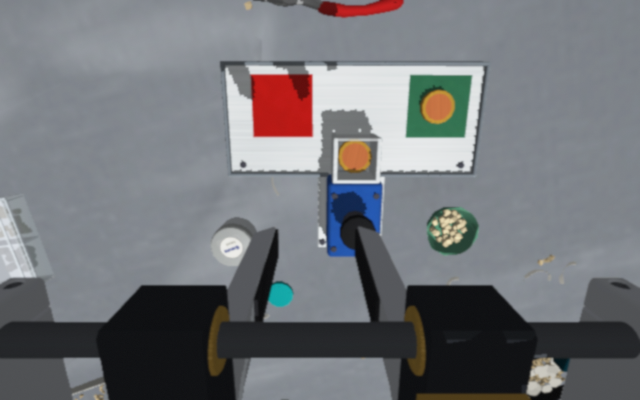

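View pics/t9.png

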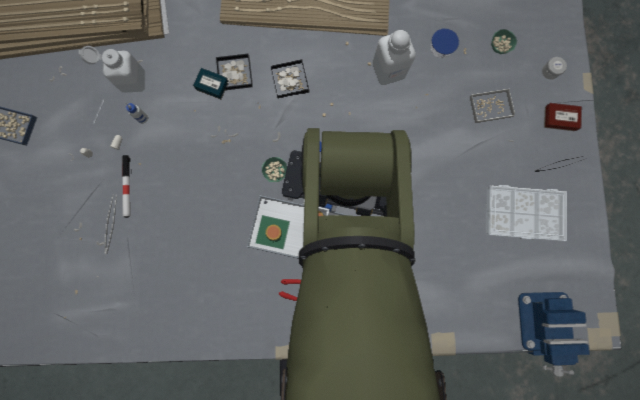

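The blank sits on the green square, about 4 mm from its centre. One blank shows at the top of the tower, the plunger is up, and the cup, pot and pliers are where they were. The gripper is clear at z 0.197, so I'm handing in.

```bash
python3 - <<'E'
from station import ctrl
print(ctrl.hand_in(), ctrl.get_obs()['time_s'])
E
```

```text
the job is handed in; nothing more can be done
the job is handed in; nothing more can be done
```

The ejected blank lies flat on the green square, and I handed the job in at about 20 s of the 48 s allowed; no verdict is reported.

**What I did:** I pressed the plunger slowly with closed fingertips until it hit its hard stop (force rose from 4 N to 12 N) and let it come back up. I then straddled the ejected blank loosely, with 37 mm between the fingers, and pushed it about 83 mm along the deck.

**Last checks:**
- **Blank:** its centre measured about 4 mm from the square's centre, against the 16 mm allowed. The last wrist picture shows it flat and wholly on green.
- **Feeder:** the cap looked up. I checked this by eye after the push and measured it only after the press. One blank shows on the magazine's axis; the two under it cannot be seen from above.
- **Cup, pot and pliers:** they looked unmoved in the pictures, and I did not measure them. Only part of the pliers was in view at the end.
- **Robot:** the gripper stood clear at z 0.197 m, with no contact force.

**Did not go as planned:**
- One move call was refused because of a mistyped hand value; nothing moved, and I sent it again.
- I turned the jaws through 90° before pushing, because in the first position the gripper looked too close to the plunger.
- My first estimate of how low the gripper hangs disagreed with the gripper data. A second measurement agreed with the data, so I went on.

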